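# Line up the porcelain vases by height on the display board

### The arm

A 6-joint arm with a two-finger parallel gripper is mounted at the origin on the work surface. World frame = base frame: x ahead of the robot, y to its left, z up, the work surface at z = 0. Lengths are in m, angles in rad, forces in N, time in s.
With the tool pointing down it reaches from about 0.225 to 0.875 m from the base axis. Payload 3.4 kg.
Tool frame: the origin (TCP) lies between the finger pads; the fingertips stand 22 mm ahead of it and the grasp point (between the pads) lies 3 mm ahead of it (manip.finger_overhang is the distance from the TCP to the fingertips, in m); z points along the fingers, y is the line along which they close (so a half turn about z gives the same grasp; the last joint's range is limited). The gripper opens to 85 mm and grips with 20 to 120 N. Pads are 22 mm wide; open, the fingers measure 114 mm over their backs; the gripper's body (76 mm by 85 mm) begins 54 mm behind the grasp point. The pads swing forward as they close: fully open they stand 13 mm farther back than shut.
Start: joints at [-1.336, 0.276, 1.505, -0, 1.361, -0.121], TCP at [0.2, -0.539, 0.253] pointing down, gripper open.
Joint ranges: [-2.89, 2.89], [-0.75, 2.08], [0.22, 2.7], [-1.18, 4.32], [0.11, 2.71], [-2.7, 2.7]. Speed limits (rad/s): [2.57, 2.57, 3.14, 3.14, 3.14, 3.14].

### API

Orientations are given as a unit quaternion [w, x, y, z].
In Python, from rig import get_state, eyes, order, manip gives the robot as it stands.
- The arm moves only by the tool drive_tool, never from a script. Its argument "rows" is a list of rows, each a list of 4 numbers: the shift along the tool's x, y, z in units of 25 mm (1.0 is 25 mm), then the turn about the tool's z in units of 6 degrees (1.0 is 6 degrees). A call has exactly 8 rows; each row is the pose to reach, as a shift and turn from the pose commanded when the call began, along the tool's axes at that moment; what a row does not reach only later rows make up. A row lasts 1/12 s, in which the tool goes at most 41.7 mm and 7.16 degrees, less where a joint would pass 70% of its speed; a pose out of reach is approached as far as the arm can. A call with a gripper value outside its range is refused whole. "grip" is the finger opening in mm, from 0 to 85.4, set as the call begins (left out, the last holds). The fingers move at their own pace and stop on an object; "newtons" is the grip in N (left out, the last holds). Time passes only in rows, so rows that repeat a pose let the fingers close, or fill a call up. It gives the time, the measured TCP pose, the force, the opening and the grip force at its end, in the units of the state.
- get_state(): the state, without advancing time (a new reading comes with each control period).
- eyes.get_image(name): name is "side" or "top"; returns (picture, depth): 400x640x3 uint8, red, green, blue; 400x640 float32, m along the optical axis (not along the pixel's ray), 0 where there is no reading.
- eyes.camera_info(name): a dict with "fx", "fy", "cx", "cy" (pixels), "dist" ([k1, k2, p1, p2, k3] as OpenCV has them; the pictures are not rectified), "R" (3x3) and "t" (3): a world point X has camera coordinates R X + t. Camera axes: x right, y down, z forward; pixel columns grow to the right and rows downward; lengths in m; the calibration is good to about 2 mm. A picture is of the moment at which its call begins. camera_info takes no time and is no camera call.
- order.sign_off(): hands the job in; it is judged then, once.
The state is a dict: "clock": time; "qpos": joint angles; "qd": joint speeds; "effort": joint torques, N m; "position": TCP position; "ee_rot": TCP orientation; "contact_force": force on the tool from outside, world axes, zero at the start; "moment": the same for the moment, N m; "width": finger opening in m; "gripper_force": force on a finger pad.
Only numpy, scipy, OpenCV 4.12 (cv2) and the standard library are available. Lean on these libraries where they do the work, as an engineer would, in place of code of your own. Each camera call takes 0.05 s, during which the arm holds its last target. There are 200 camera calls.

### The job

Stand the four white porcelain vases on the display board, one upright in the middle of each cork round, in order of height: the shortest on the round next to the card stand, rising to the tallest at the far end of the row. Do not tip any vase over, leave the mug where it is, and let go of everything at the end.

Things in the scene. Friction and masses are not known exactly. Their poses are not given: they have to be found in the camera images.
- vase_beaker: Shortest vase: white porcelain beaker, 55 mm tall, straight side 52 mm in diameter from 8 to 50 mm up, foot 42 mm in diameter, about 110 g. Grip it 32 mm up. Origin: centre of its underside, z up; round, so yaw means nothing. Starts standing upright on the table, on the robot's side of the display board.
- vase_round: Second shortest: white porcelain vase, 80 mm tall, round belly with a straight band 58 mm in diameter from 22 to 60 mm up, narrow neck (40 mm) above, foot 44 mm in diameter, about 160 g. Grip it 41 mm up. Origin: centre of its underside, z up; round, so yaw means nothing. Starts standing upright on the table, on the robot's side of the display board.
- vase_slim: Second tallest: slim white porcelain cylinder vase, 105 mm tall, straight side 40 mm in diameter from 14 to 99 mm up, foot 48 mm in diameter, about 150 g. Grip it 65 mm up. Origin: centre of its underside, z up; round, so yaw means nothing. Starts standing upright on the table, on the robot's side of the display board.
- vase_urn: Tallest: white porcelain urn, 130 mm tall, foot 50 mm and thin stem 30 mm in diameter, body widening to a straight band 54 mm in diameter from 62 to 112 mm up, neck 38 mm, rim 44 mm, about 240 g. Grip it 87 mm up. Origin: centre of its underside, z up; round, so yaw means nothing. Starts standing upright on the table, on the robot's side of the display board.
- round_1: Flat cork round fixed on the dark wooden display board, 72 mm in diameter, 3 mm thick; one of four alike in a row about 100 mm apart. An end round of the row; its neighbour is round_2. Origin: centre of its underside, 15 mm above the table (on the board's top); its top, where a vase stands, is 18 mm above the table. Its y axis runs along the row, z up. The board is fixed, 90 x 500 x 15 mm.
- round_2: Flat cork round fixed on the dark wooden display board, 72 mm in diameter, 3 mm thick; one of four alike in a row about 100 mm apart. Between round_1 and round_3. Origin: centre of its underside, 15 mm above the table (on the board's top); its top, where a vase stands, is 18 mm above the table. Its y axis runs along the row, z up. The board is fixed, 90 x 500 x 15 mm.
- round_3: Flat cork round fixed on the dark wooden display board, 72 mm in diameter, 3 mm thick; one of four alike in a row about 100 mm apart. Between round_2 and round_4. Origin: centre of its underside, 15 mm above the table (on the board's top); its top, where a vase stands, is 18 mm above the table. Its y axis runs along the row, z up. The board is fixed, 90 x 500 x 15 mm.
- round_4: Flat cork round fixed on the dark wooden display board, 72 mm in diameter, 3 mm thick; one of four alike in a row about 100 mm apart. An end round of the row; its neighbour is round_3. Origin: centre of its underside, 15 mm above the table (on the board's top); its top, where a vase stands, is 18 mm above the table. Its y axis runs along the row, z up. The board is fixed, 90 x 500 x 15 mm.
- card_stand: Small fixed stand with a tilted blank white card, 50 mm wide and standing about 40 mm tall, on one end of the display board, about 75 mm beyond the end round (next to round_1 or to round_4, it differs each time); a small wooden knob 26 mm tall stands on the other end. Origin: centre of its underside, on the board's top.
- mug: White porcelain mug with a handle, 76 mm in diameter, 85 mm tall, standing on the table to the left of the vases; not one of the vases. Origin: centre of its underside.
Mind the look-alikes: they are no part of the job. What is shaped like the vase_urn but orange or red is not meant. What is shaped like the vase_beaker but purple is not meant.

How it is judged:
By the outcome, as a careful person would: the job done as asked, in the order asked, and still so for the second after the job is handed in, with the robot touching nothing.
It also fails if it takes over 112 s, if anything falls off the work surface, if the arm or the gripper's body presses on something with over 40 N, if the wrist force passes 120 N, or if a joint passes its speed limit or range.

## Working session

There is one attempt and no reset: what is moved stays moved. The work goes in short steps, Python scripts to look and compute and a tool call to move; the robot and the scene stay as the last step left them, time stands still between calls to the robot, and variables do not carry over. Pictures are saved under pics/ and viewed, at most 14 in all, crops included, and the job is handed in when it is done.

Besides the shell and the picture viewer there is one more tool, called after "Emit:" by a JSON object that holds its "name" and its "arguments". drive_tool: Moves the arm, as the interface text tells. Its arguments: {"type":"object","properties":{"rows":{"type":"array","items":{"type":"array","items":{"type":"number"}}},"grip":{"type":"number"},"newtons":{"type":"number"}},"required":["rows"]}

```bash
mkdir -p pics; ls
python3 - <<'E'
from rig import get_state, eyes, order, manip
import cv2,numpy as np
print(get_state())
for n in("side","top"):
    p,d=eyes.get_image(n); cv2.imwrite(f"pics/{n}0.png",p[...,::-1]); np.savez(f"/tmp/{n}0.npz",p=p,d=d); print(eyes.camera_info(n))
E
```

```text
pics
{'clock': 0.0, 'qpos': array([-1.33599641e+00,  2.76582142e-01,  1.50614500e+00,  3.24649996e-05,
        1.36069611e+00, -1.20990684e-01]), 'qd': array([ 0.0001653 ,  0.00042395, -0.00172837, -0.00156558,  0.00022347,
       -0.00038258]), 'effort': array([-7.63408025e-04, -4.16785741e+01, -2.45807683e+01, -3.39184053e-04,
        1.08696686e-02,  7.91355461e-06]), 'position': array([ 0.20018529, -0.5385015 ,  0.25244228]), 'ee_rot': array([-9.14721596e-04,  9.84218506e-01,  1.76955064e-01, -3.62099636e-05]), 'contact_force': array([ 0.55215231,  0.09762971, -0.06029144]), 'moment': array([-0.02916033, -0.00016904, -0.02317521]), 'gripper_force': 0.0, 'width': 0.08522768011865282}
{'fx': 401.9023371244518, 'fy': 401.9023371244518, 'cx': 323.404781751246, 'cy': 198.0505965288026, 'dist': array([-0.04341287,  0.        ,  0.        ,  0.        ,  0.        ]), 'R': array([[-0.92547725, -0.37798274,  0.02491813],
       [-0.23028167,  0.50916644, -0.82928878],
       [ 0.30076938, -0.77322609, -0.55826445]]), 't': array([0.485369  , 0.12407657, 1.04313622])}
{'fx': 451.45422194094056, 'fy': 451.45422194094056, 'cx': 323.2183066613387, 'cy': 195.22291149558234, 'dist': array([0.02814661, 0.        , 0.        , 0.        , 0.        ]), 'R': array([[ 0.01495966, -0.9998834 , -0.00306596],
       [-0.98207087, -0.01411675, -0.18798275],
       [ 0.18791755,  0.00582314, -0.98216754]]), 't': array([0.09402037, 0.49384682, 0.92307286])}
```

View pics/top0.png

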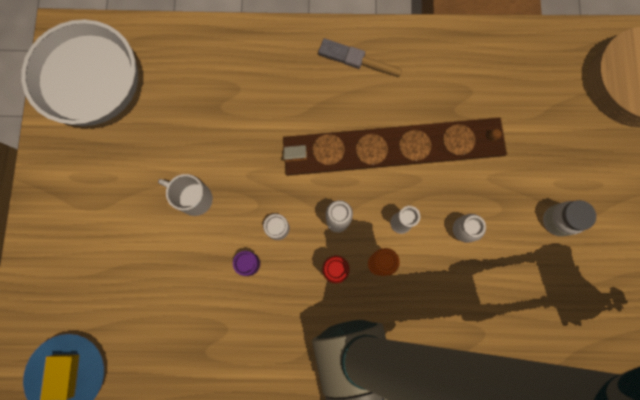

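View pics/side0.png

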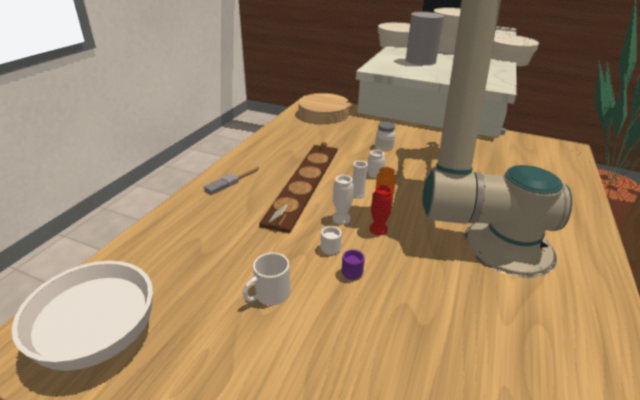

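The top view shows the card stand at (295,153) and the rounds at (329,150), (372,149), (415,145) and (459,139). The vases are the beaker (275,226), urn (339,215), slim (405,219) and round (470,228). The mug is at (188,193), and the red, orange and purple look-alikes stand nearer the robot. The side view agrees, with the urn at (343,200), beaker (331,240), slim (359,180) and round (376,162).

```bash
cat > h.py <<'E'
import numpy as np, cv2
from scipy.optimize import least_squares
from rig import eyes, get_state
def cloud(n,p,d):
    c=eyes.camera_info(n); K=np.array([[c['fx'],0,c['cx']],[0,c['fy'],c['cy']],[0,0,1]])
    v,u=np.mgrid[:400,:640]; uv=np.stack([u.ravel(),v.ravel()],1).astype(float)
    r=cv2.undistortPoints(uv[:,None],K,c['dist'])[:,0]
    X=np.c_[r,np.ones(len(r))]*d.reshape(-1,1)
    W=(X-c['t'])@c['R']; W[d.ravel()==0]=np.nan
    return W.reshape(400,640,3)
def ray(n,uv,z):
    c=eyes.camera_info(n); K=np.array([[c['fx'],0,c['cx']],[0,c['fy'],c['cy']],[0,0,1]])
    r=cv2.undistortPoints(np.array(uv,float).reshape(-1,1,2),K,c['dist'])[:,0]
    D=np.c_[r,np.ones(len(r))]@c['R']; C=-c['t']@c['R']
    return C+D*((z-C[2])/D[:,2])[:,None]
def fit(P,R):
    f=lambda q:np.hypot(P[:,0]-q[0],P[:,1]-q[1])-R
    m=P.mean(0)[:2]; s=least_squares(f,m,loss='soft_l1',f_scale=.002); return s.x,np.median(abs(s.fun))
E
cat > m.py <<'E'
from h import *
S={n:np.load(f'/tmp/{n}0.npz') for n in('top','side')}
V={'beaker':((275,226),.055,(.012,.046),.026),'urn':((339,215),.13,(.066,.108),.027),'slim':((405,219),.105,(.02,.095),.02),'round':((470,228),.08,(.026,.056),.029)}
C={n:cloud(n,s['p'],s['d']) for n,s in S.items()}
for n in C: 
    hsv=cv2.cvtColor(S[n]['p'],cv2.COLOR_RGB2HSV); C[n]=(C[n],hsv)
for k,(uv,h,(a,b),R) in V.items():
    g=ray('top',[uv],h)[0,:2]; print(k,'ray',g.round(4))
    allp=[]
    for n,(W,hsv) in C.items():
        m=(np.hypot(W[...,0]-g[0],W[...,1]-g[1])<.042)&(hsv[...,1]<75)&(W[...,2]>.008)
        P=W[m]; zt=np.percentile(P[:,2],99); B=P[(P[:,2]>a)&(P[:,2]<b)]; T=P[P[:,2]>h-.006]
        print('  ',n,len(P),'ztop',zt.round(4),'topmid',((T.max(0)+T.min(0))/2)[:2].round(4) if len(T) else None)
        o=np.hypot(B[:,0]-g[0],B[:,1]-g[1])>R*.6; B=B[o]; 
        if len(B)>10: c,e=fit(B,R); print('   band',c.round(4),e.round(4),len(B))
p=S['top']['p']; hsv=cv2.cvtColor(p,cv2.COLOR_RGB2HSV)
for uv in[(329,150),(372,149),(415,145),(459,139)]:
    u,v=uv; print(hsv[v,u],hsv[v-22 if u>400 else v+20,u],C['top'][0][v-4:v+5,u-4:u+5,2].mean().round(4))
m=((hsv[...,2]>95)&(hsv[...,0]<20)).astype(np.uint8); M=np.zeros_like(m)
for uv in[(329,150),(372,149),(415,145),(459,139)]: cv2.circle(M,uv,20,1,-1)
cs,_=cv2.findContours(cv2.morphologyEx(m*M,cv2.MORPH_OPEN,np.ones((3,3))),0,1)
for c in cs:
    if cv2.contourArea(c)>200: print(cv2.fitEllipse(cv2.convexHull(c)),ray('top',[cv2.fitEllipse(cv2.convexHull(c))[0]],.018)[0].round(4))
W=C['side'][0]
for uv in[(286,205),(300,187),(310,172),(318,158)]: print('side',ray('side',[uv],.018)[0].round(3),W[uv[1]-2:uv[1]+3,uv[0]-2:uv[0]+3,2].mean().round(4))
E
python3 m.py
```

```text
beaker ray [0.4235 0.2016]
   top 475 ztop 0.0583 topmid [0.4238 0.2005]
   band [0.4159 0.2033] 0.004 122
   side 486 ztop 0.0548 topmid [0.423  0.2012]
   band [0.4238 0.2004] 0.0012 280
urn ray [0.4378 0.0695]
   top 623 ztop 0.1331 topmid [0.4429 0.0686]
   band [0.4435 0.0687] 0.0002 51
   side 748 ztop 0.1291 topmid [0.4429 0.0694]
   band [0.443  0.0676] 0.0008 252
slim ray [ 0.4354 -0.0629]
   top 516 ztop 0.1082 topmid [ 0.4416 -0.072 ]
   band [ 0.436  -0.0625] 0.0041 177
   side 422 ztop 0.1046 topmid [ 0.4409 -0.0729]
   band [ 0.4399 -0.0712] 0.0012 154
round ray [ 0.4224 -0.199 ]
   top 662 ztop 0.0832 topmid [ 0.4267 -0.2068]
   band [ 0.427  -0.2082] 0.0004 75
   side 345 ztop 0.0796 topmid [ 0.4264 -0.2099]
   band [ 0.4259 -0.209 ] 0.0009 101
[ 14 172 129] [ 13 171  64] nan
[ 14 167 130] [ 17 161 141] 0.0186
[ 14 168 129] [ 17 162 146] 0.0185
[ 14 169 131] [ 16 158 131] 0.0186
((371.5987243652344, 148.9156494140625), (30.24884796142578, 31.184303283691406), 104.59139251708984) [ 0.6059 -0.0061  0.018 ]
((328.02886962890625, 148.19741821289062), (30.431753158569336, 33.3845100402832), 173.85272216796875) [0.6062 0.0922 0.018 ]
((415.037841796875, 144.95950317382812), (29.937976837158203, 31.315242767333984), 113.77607727050781) [ 0.6164 -0.1041  0.018 ]
((459.01519775390625, 139.29322814941406), (29.431884765625, 31.704296112060547), 114.74122619628906) [ 0.631  -0.2034  0.018 ]
side [0.6   0.096 0.018] 0.0264
side [ 0.605 -0.007  0.018] 0.0159
side [ 0.613 -0.102  0.018] 0.0155
side [ 0.627 -0.2    0.018] 0.0158
```

```bash
cat > r.py <<'E'
from h import *
out=[]
for n,seeds in(('top',[(329,150),(372,149),(415,145),(459,139)]),('side',[(286,205),(300,187),(310,172),(318,158)])):
    p=np.load(f'/tmp/{n}0.npz')['p']; hsv=cv2.cvtColor(p,cv2.COLOR_RGB2HSV)
    m=((hsv[...,2]>96)&(hsv[...,0]<20)&(hsv[...,1]>110)).astype(np.uint8)
    big=p.copy()
    for s in seeds:
        M=np.zeros_like(m)
        # expected outline of a 78 mm disc about the seed limits the mask
        c0=ray(n,[s],.018)[0]; a=np.linspace(0,2*np.pi,60)
        ci=eyes.camera_info(n);K=np.array([[ci['fx'],0,ci['cx']],[0,ci['fy'],ci['cy']],[0,0,1]])
        for it in range(4):
            ring=c0+.0395*np.c_[np.cos(a),np.sin(a),0*a]
            q=cv2.projectPoints(ring,cv2.Rodrigues(ci['R'])[0],ci['t'],K,ci['dist'])[0]
            M[:]=0; cv2.fillPoly(M,[q.round().astype(np.int32)],1)
            k,l,st,ce=cv2.connectedComponentsWithStats(m*M); i=1+np.argmax(st[1:,4])
            v,u=np.nonzero(l==i); P=ray(n,np.c_[u,v],.018)
            c0=P.mean(0)
        h=cv2.convexHull(P[:,:2].astype(np.float32)); (cc,rr)=cv2.minEnclosingCircle(h)
        print(n,s,'mean',c0[:2].round(4),'enc',np.round(cc,4),round(rr,4),'bbox',np.ptp(P[:,:2],0).round(4))
    crop=p[105:185,270:510] if n=='top' else p[135:235,250:350]
    f=3.3 if n=='top' else 4
    out.append(cv2.resize(crop,None,fx=f,fy=f,interpolation=2))
c=np.zeros((out[0].shape[0]+out[1].shape[0]-70,800,3),np.uint8)
c[:out[0].shape[0],:792]=out[0]; k=min(330,c.shape[0]-out[0].shape[0]); c[out[0].shape[0]:out[0].shape[0]+k,:400]=out[1][:k]
cv2.imwrite('pics/rounds.png',c[:600,:,::-1])
E
python3 r.py
```

```text
top (329, 150) mean [0.6039 0.0916] enc [0.6054 0.0927] 0.037 bbox [0.0727 0.0679]
top (372, 149) mean [ 0.606  -0.0062] enc [ 0.6061 -0.0057] 0.0358 bbox [0.0702 0.0699]
top (415, 145) mean [ 0.6165 -0.1042] enc [ 0.6167 -0.1041] 0.0356 bbox [0.0704 0.0678]
top (459, 139) mean [ 0.6309 -0.2033] enc [ 0.6312 -0.2033] 0.0358 bbox [0.0684 0.0679]
side (286, 205) mean [0.6   0.086] enc [0.5997 0.0876] 0.0415 bbox [0.0795 0.0799]
side (300, 187) mean [ 0.606  -0.0057] enc [ 0.6058 -0.0065] 0.0421 bbox [0.0786 0.0831]
side (310, 172) mean [ 0.6156 -0.1011] enc [ 0.616  -0.1011] 0.0418 bbox [0.0805 0.0809]
side (318, 158) mean [ 0.6284 -0.1981] enc [ 0.628 -0.198] 0.0424 bbox [0.0818 0.0843]
```

View pics/rounds.png

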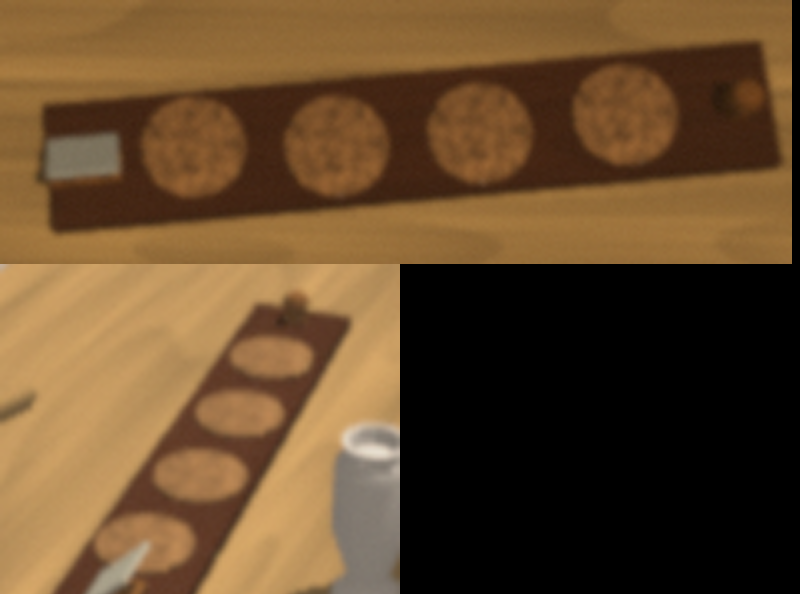

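The crop shows four cork rounds at top-image centres of about (328.6,149.2), (372,149), (415,145) and (459,139), slightly staggered. The card stand is at the left end (+y), so the beaker goes on the left round and the urn on the right.

Fused measurements in metres:

| Vase | Position | Target round |
|---|---|---|
| beaker | (.4235, .2005) | R1 (.604, .091) |
| round | (.4265, -.2085) | R2 (.606, -.006) |
| slim | (.4405, -.072) | R3 (.616, -.1035) |
| urn | (.443, .068) | R4 (.630, -.202) |

The measured heights agree with the text to within 3 mm.

Emit:
{"name": "drive_tool", "arguments": {"rows": [[1, -1.2, 0, -1.1], [2, -2.4, 0, -2.2], [3, -3.6, 0, -3.3], [4, -4.9, 0, -4.5], [5, -6.1, 0, -5.6], [6, -7.4, 0, -6.8], [7, -8.6, 0, -8], [7.9, -9.8, 0, -9]], "grip": 85, "newtons": 40}}

```text
clock: 0.77
position: [0.3001, -0.2384, 0.253]
ee_rot: [-0.0, 0.795, 0.607, 0.0]
contact_force: [1.0, 0.4, -0.3]
width: 0.085
gripper_force: 0.0
```

Emit:
{"name": "drive_tool", "arguments": {"rows": [[1.5, 0.1, 0, -0.4], [3, 0.2, 0, -0.8], [4.5, 0.3, 0, -1.2], [6.1, 0.4, 0, -1.6], [7.6, 0.5, 0, -2], [9.2, 0.6, 0, -2.4], [10.7, 0.7, 0, -2.6], [12.2, 0.74, 0, -2.6]]}}

```text
clock: 1.43
position: [0.4001, 0.0502, 0.2532]
ee_rot: [0.0, 0.707, 0.707, 0.0]
contact_force: [1.1, -0.5, 0.2]
width: 0.0847
gripper_force: 0.0
```

Emit:
{"name": "drive_tool", "arguments": {"rows": [[1.5, 0.24, 0, 0], [3, 0.5, 0, 0], [4.5, 0.7, 0, 0], [6, 0.94, 0, 0], [6, 0.94, 1.5, 0], [6, 0.94, 3, 0], [6, 0.94, 4.5, 0], [6, 0.94, 5.8, 0]]}}

```text
clock: 2.1
position: [0.4224, 0.1984, 0.1061]
ee_rot: [-0.0, 0.707, 0.707, -0.001]
contact_force: [0.8, -0.4, -0.3]
width: 0.0853
gripper_force: 0.0
```

Emit:
{"name": "drive_tool", "arguments": {"rows": [[0, 0, 0.6, 0], [0, 0, 1.2, 0], [0, 0, 1.8, 0], [0, 0, 2.4, 0], [0, 0, 2.92, 0], [0, 0, 2.92, 0], [0, 0, 2.92, 0], [0, 0, 2.92, 0]]}}

```text
clock: 2.77
position: [0.4239, 0.1983, 0.0357]
ee_rot: [0.0, 0.707, 0.707, 0.0]
contact_force: [0.3, 0.6, -0.1]
width: 0.0851
gripper_force: 0.0
```

Emit:
{"name": "drive_tool", "arguments": {"rows": [[0, 0, 0, 0], [0, 0, 0, 0], [0, 0, 0, 0], [0, 0, 0, 0], [0, 0, 0, 0], [0, 0, 0, 0], [0, 0, 0, 0], [0, 0, 0, 0]], "grip": 46, "newtons": 30}}

```text
clock: 3.43
position: [0.4242, 0.1984, 0.0362]
ee_rot: [0.0, 0.707, 0.707, 0.001]
contact_force: [0.4, -0.4, 6.4]
width: 0.051
gripper_force: 31.2
```

Emit:
{"name": "drive_tool", "arguments": {"rows": [[0, 0, -0.3, 0], [0, 0, -0.8, 0], [0, 0, -1.4, 0], [0, 0, -2, 0], [0, 0, -2.6, 0], [0, 0, -3, 0], [0, 0, -3.2, 0], [0, 0, -3.2, 0]]}}

```text
clock: 4.1
position: [0.4241, 0.1984, 0.1165]
ee_rot: [0.001, 0.707, 0.707, 0.001]
contact_force: [0.5, 1.3, -0.3]
width: 0.051
gripper_force: 31.6
```

Emit:
{"name": "drive_tool", "arguments": {"rows": [[-0.3, 0.4, 0, 0], [-0.9, 1.3, 0, 0], [-1.5, 2.4, 0, 0], [-2.1, 3.5, 0, 0], [-2.8, 4.6, 0, 0], [-3.5, 5.7, 0, 0], [-4.1, 6.7, 0, 0], [-4.38, 7.19, 0, 0]]}}

```text
clock: 4.77
position: [0.607, 0.0854, 0.1139]
ee_rot: [0.001, 0.708, 0.706, 0.0]
contact_force: [-0.5, -0.2, -0.4]
width: 0.0512
gripper_force: 31.7
```

```bash
cat > snap.py <<'E'
import sys; from h import *
k=sys.argv[1]
for n in('top','side'):
    p,d=eyes.get_image(n); np.savez(f'/tmp/{n}{k}.npz',p=p,d=d); cv2.imwrite(f'pics/{n}{k}.png',p[...,::-1])
s=get_state(); print(s['clock'],s['position'].round(4),s['width'],s['contact_force'])
a,b=np.load(f'/tmp/top{k}.npz')['p'],np.load(f'/tmp/side{k}.npz')['p']
x,y,xs,ys=map(int,sys.argv[2:6])
o=np.hstack([cv2.resize(a[y-60:y+60,x-64:x+64],(400,375)),cv2.resize(b[ys-60:ys+60,xs-64:xs+64],(400,375))])
cv2.imwrite(f'pics/crop{k}.png',o[...,::-1])
E
python3 snap.py 1 340 160 290 190
```

```text
4.8667 [0.606  0.0861 0.1137] 0.0508062642034444 [-0.95035119  0.17683263 -0.84741043]
```

View pics/crop1.png

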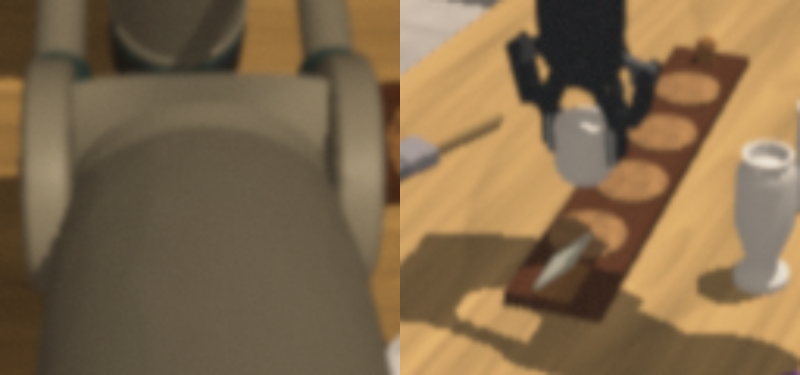

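The arm hides the round in the top view. In the side view the beaker is held upright at (585,145) in the crop, above R1. I'll trim the position and lower it.

Emit:
{"name": "drive_tool", "arguments": {"rows": [[0, 0, 0.5, 0], [0.06, -0.04, 1, 0], [0.12, -0.08, 1.4, 0], [0.12, -0.08, 1.7, 0], [0.12, -0.08, 1.95, 0], [0.12, -0.08, 2.1, 0], [0.12, -0.08, 2.2, 0], [0.12, -0.08, 2.25, 0]]}}

```text
clock: 5.53
position: [0.6013, 0.0917, 0.0589]
ee_rot: [0.0, 0.707, 0.707, -0.0]
contact_force: [0.6, -0.4, -0.8]
width: 0.0508
gripper_force: 31.7
```

Emit:
{"name": "drive_tool", "arguments": {"rows": [[0, 0, 0.02, 0], [0, 0, 0.04, 0], [0, 0, 0.06, 0], [0, 0, 0.08, 0], [0, 0, 0.1, 0], [0, 0, 0.1, 0], [0, 0, 0.1, 0], [0, 0, 0.1, 0]]}}

```text
clock: 6.2
position: [0.6013, 0.0916, 0.0566]
ee_rot: [0.0, 0.707, 0.707, 0.0]
contact_force: [1.0, -0.3, -1.0]
width: 0.0512
gripper_force: 31.7
```

Emit:
{"name": "drive_tool", "arguments": {"rows": [[-0.05, 0.05, 0, 0], [-0.1, 0.11, 0, 0], [-0.1, 0.11, 0.03, 0], [-0.1, 0.11, 0.06, 0], [-0.1, 0.11, 0.09, 0], [-0.1, 0.11, 0.1, 0], [-0.1, 0.11, 0.1, 0], [-0.1, 0.11, 0.1, 0]]}}

```text
clock: 6.87
position: [0.604, 0.0891, 0.0543]
ee_rot: [0.0, 0.707, 0.707, -0.0]
contact_force: [-0.7, -0.0, 1.9]
width: 0.0511
gripper_force: 31.9
```

Emit:
{"name": "drive_tool", "arguments": {"rows": [[0, 0, 0.03, 0], [0, 0, 0.03, 0], [0, 0, 0.03, 0], [0, 0, 0.03, 0], [0, 0, 0.03, 0], [0, 0, 0.03, 0], [0, 0, 0.03, 0], [0, 0, 0.03, 0]], "grip": 80}}

```text
clock: 7.53
position: [0.604, 0.0891, 0.0533]
ee_rot: [0.0, 0.707, 0.707, -0.0]
contact_force: [-0.2, -0.1, -0.4]
width: 0.0798
gripper_force: 0.0
```

Emit:
{"name": "drive_tool", "arguments": {"rows": [[0, 0, -0.3, 0], [0, 0, -1, 0], [0, 0, -2, 0], [0, 0, -3.2, 0], [0, 0, -4.4, 0], [0, -1, -5.5, 0], [0, -2.2, -6, 0], [0, -3.4, -6, 0]]}}

```text
clock: 8.2
position: [0.5207, 0.0892, 0.2075]
ee_rot: [0.003, 0.707, 0.707, 0.003]
contact_force: [-0.3, 0.1, 0.9]
width: 0.0798
gripper_force: 0.0
```

Emit:
{"name": "drive_tool", "arguments": {"rows": [[-1.5, -0.5, 0, 0], [-3, -1, 0, 0], [-4.5, -1.5, 0, 0], [-6, -2, 0, 0], [-7.5, -2.5, 0, 0], [-9, -2.9, 0, 0], [-10.5, -3.3, 0, 0], [-11.9, -3.7, 0, 0]], "grip": 85}}

```text
clock: 8.87
position: [0.4256, -0.2103, 0.2042]
ee_rot: [0.001, 0.707, 0.707, 0.0]
contact_force: [0.8, -1.1, -0.7]
width: 0.0851
gripper_force: 0.0
```

Emit:
{"name": "drive_tool", "arguments": {"rows": [[0, 0, 0, 0], [0, 0, 0, 0], [0, 0, 0.6, 0], [0, 0, 1.4, 0], [0, 0, 2.2, 0], [0, 0, 2.8, 0], [0, 0, 2.8, 0], [0, 0, 2.8, 0]]}}

```text
clock: 9.53
position: [0.4264, -0.2069, 0.1332]
ee_rot: [-0.001, 0.707, 0.708, 0.0]
contact_force: [0.8, 0.2, -0.4]
width: 0.085
gripper_force: 0.0
```

```bash
python3 snap.py 2 350 150 290 190
```

```text
9.6333 [ 0.4274 -0.208   0.1344] 0.08484175183360237 [0.02442098 0.02111996 0.5171574 ]
```

View pics/crop2.png

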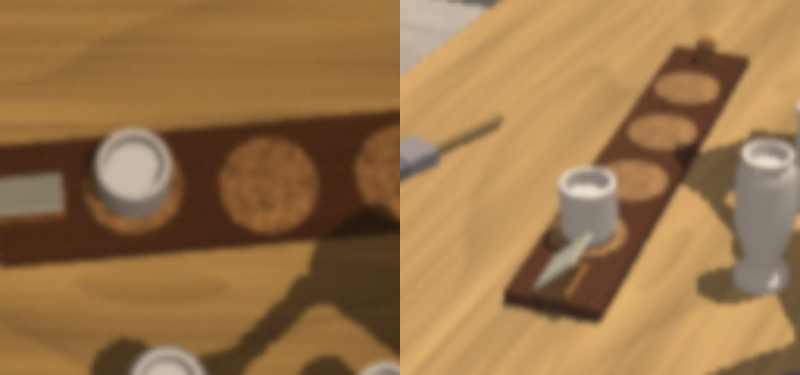

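The beaker stands upright near the middle of R1, with its rim at crop (133,164), which is full-image (328.6,142.5). I'll check that number while going on to the round vase.

```bash
cat > chk.py <<'E'
import sys; from h import *
# chk.py k height targetx targety bandlo bandhi R
k=sys.argv[1]; h,tx,ty,a,b,R=map(float,sys.argv[2:])
for n in('top','side'):
    S=np.load(f'/tmp/{n}{k}.npz'); W=cloud(n,S['p'],S['d']); hsv=cv2.cvtColor(S['p'],cv2.COLOR_RGB2HSV)
    P=W[(np.hypot(W[...,0]-tx,W[...,1]-ty)<.045)&(W[...,2]>.028)&(hsv[...,1]<75)]
    T=P[P[:,2]>h+.018-.007]; B=P[(P[:,2]>a+.018)&(P[:,2]<b+.018)]
    print(n,'ztop',np.percentile(P[:,2],99).round(4),'topmid',((T.max(0)+T.min(0))/2)[:2].round(4),len(T))
    if len(B)>20: print(' band',[np.round(v,4) for v in fit(B,R)],len(B))
E
python3 chk.py 2 .055 .604 .091 .012 .046 .026
```

```text
top ztop 0.0767 topmid [0.6019 0.0915] 186
 band [array([0.5929, 0.0749]), np.float64(0.0073)] 313
side ztop 0.0725 topmid [0.6013 0.0929] 99
 band [array([0.6021, 0.0914]), np.float64(0.0016)] 250
```

Emit:
{"name": "drive_tool", "arguments": {"rows": [[0, 0, 0.7, 0], [0, 0, 1.5, 0], [0, 0, 2.2, 0], [0, 0, 2.9, 0], [0, 0, 3.57, 0], [0, 0, 3.57, 0], [0, 0, 3.57, 0], [0, 0, 3.57, 0]]}}

```text
clock: 10.3
position: [0.4275, -0.2089, 0.0454]
ee_rot: [0.001, 0.707, 0.707, 0.0]
contact_force: [0.1, -0.7, 0.1]
width: 0.0852
gripper_force: 0.0
```

Emit:
{"name": "drive_tool", "arguments": {"rows": [[0, 0, 0, 0], [0, 0, 0, 0], [0, 0, 0, 0], [0, 0, 0, 0], [0, 0, 0, 0], [0, 0, 0, 0], [0, 0, 0, 0], [0, 0, 0, 0]], "grip": 52, "newtons": 30}}

```text
clock: 10.97
position: [0.4273, -0.2088, 0.0454]
ee_rot: [0.001, 0.707, 0.707, 0.0]
contact_force: [-0.6, -0.0, 5.0]
width: 0.0574
gripper_force: 31.2
```

Emit:
{"name": "drive_tool", "arguments": {"rows": [[0, 0, -0.3, 0], [0, 0, -0.9, 0], [0, 0, -1.6, 0], [0, 0, -2.4, 0], [0, 0, -3.3, 0], [0, 0, -4.1, 0], [0, 0, -4.8, 0], [0, 0, -5, 0]]}}

```text
clock: 11.63
position: [0.4276, -0.2091, 0.1722]
ee_rot: [0.003, 0.707, 0.707, 0.0]
contact_force: [0.5, -0.6, -1.3]
width: 0.0571
gripper_force: 32.8
```

Emit:
{"name": "drive_tool", "arguments": {"rows": [[0.4, 0.3, 0, 0], [1.3, 1.1, 0, 0], [2.4, 2.1, 0, 0], [3.5, 3.1, 0, 0], [4.6, 4.1, 0, 0], [5.7, 5.1, 0, 0], [6.8, 6.1, 0, 0], [7.7, 6.9, 0, 0]]}}

```text
clock: 12.3
position: [0.6, -0.0135, 0.1683]
ee_rot: [-0.0, 0.707, 0.707, 0.0]
contact_force: [-0.3, -0.6, -1.7]
width: 0.0571
gripper_force: 32.8
```

Emit:
{"name": "drive_tool", "arguments": {"rows": [[0.3, 0.2, 0, 0], [0.41, 0.29, 0.3, 0], [0.41, 0.29, 0.9, 0], [0.41, 0.29, 1.6, 0], [0.41, 0.29, 2.3, 0], [0.41, 0.29, 2.9, 0], [0.41, 0.29, 3.4, 0], [0.41, 0.29, 3.6, 0]]}}

```text
clock: 12.97
position: [0.6031, -0.0066, 0.0762]
ee_rot: [-0.002, 0.708, 0.707, -0.002]
contact_force: [-0.6, -0.2, -2.7]
width: 0.0575
gripper_force: 32.9
```

Emit:
{"name": "drive_tool", "arguments": {"rows": [[0, 0, 0.1, 0], [0, 0, 0.2, 0], [0, 0, 0.3, 0], [0, 0, 0.4, 0], [0, 0, 0.4, 0], [0, 0, 0.4, 0], [0, 0, 0.4, 0], [0, 0, 0.4, 0]]}}

```text
clock: 13.63
position: [0.6065, -0.0056, 0.0694]
ee_rot: [0.0, 0.707, 0.707, 0.0]
contact_force: [0.4, -1.3, -1.9]
width: 0.0574
gripper_force: 32.9
```

Emit:
{"name": "drive_tool", "arguments": {"rows": [[0, 0, 0.05, 0], [0, 0, 0.1, 0], [0, 0, 0.14, 0], [0, 0, 0.18, 0], [0, 0, 0.21, 0], [0, 0, 0.23, 0], [0, 0, 0.24, 0], [0, 0, 0.24, 0]]}}

```text
clock: 14.3
position: [0.6062, -0.0056, 0.0635]
ee_rot: [0.0, 0.707, 0.707, -0.0]
contact_force: [-2.4, 0.6, 3.2]
width: 0.0576
gripper_force: 33.2
```

Contact felt. Next I release and move to the slim vase.

Emit:
{"name": "drive_tool", "arguments": {"rows": [[0, 0, 0, 0], [0, 0, 0, 0], [0, 0, 0, 0], [0, 0, 0, 0], [0, 0, 0, 0], [0, 0, 0, 0], [0, 0, 0, 0], [0, 0, 0, 0]], "grip": 83}}

```text
clock: 14.97
position: [0.6062, -0.0056, 0.063]
ee_rot: [0.0, 0.707, 0.707, -0.0]
contact_force: [-0.4, 0.5, -0.1]
width: 0.0832
gripper_force: 0.0
```

Emit:
{"name": "drive_tool", "arguments": {"rows": [[0, 0, -0.3, 0], [0, 0, -1, 0], [0, 0, -2, 0], [0, 0, -3.2, 0], [0, 0, -4.4, 0], [0, 0, -5.5, 0], [0, -1, -6, 0], [0, -2, -6, 0]]}}

```text
clock: 15.63
position: [0.5589, -0.006, 0.2174]
ee_rot: [0.004, 0.707, 0.707, 0.003]
contact_force: [-0.5, -0.1, -0.6]
width: 0.0827
gripper_force: 0.0
```

Emit:
{"name": "drive_tool", "arguments": {"rows": [[-0.6, -1.3, 0, 0], [-1.3, -2.6, 0, 0], [-2, -3.7, 0, 0], [-2.66, -4.63, 0, 0], [-2.66, -4.63, 0, 0], [-2.66, -4.63, 0, 0], [-2.66, -4.63, 0.3, 0], [-2.66, -4.63, 0.8, 0]], "grip": 85}}

```text
clock: 16.3
position: [0.4426, -0.0722, 0.194]
ee_rot: [0.002, 0.707, 0.707, 0.001]
contact_force: [0.9, -0.3, 0.1]
width: 0.0855
gripper_force: 0.0
```

```bash
python3 snap.py 3 380 150 300 170; python3 chk.py 3 .08 .606 -.006 .026 .056 .029
```

```text
16.4 [ 0.4402 -0.0712  0.1914] 0.08492595032604137 [-0.34064198 -0.1679711  -0.47097581]
top ztop 0.1012 topmid [ 0.6046 -0.005 ] 164
 band [array([ 0.6052, -0.0054]), np.float64(0.0003)] 82
side ztop 0.0966 topmid [ 0.6041 -0.0048] 64
 band [array([ 0.6051, -0.006 ]), np.float64(0.001)] 165
```

View pics/crop3.png

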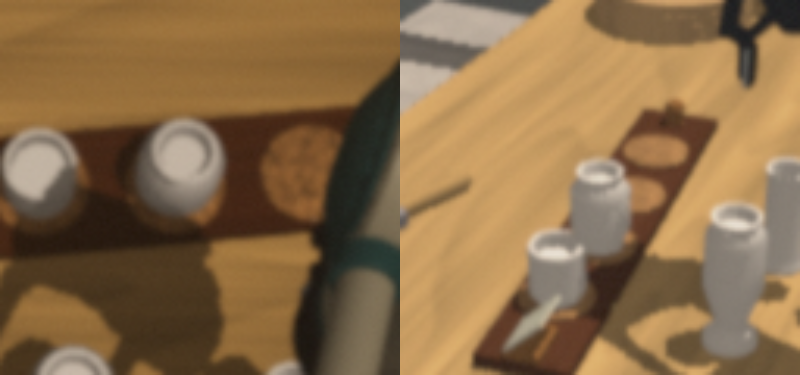

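The round vase is upright at (.605,-.0055) on R2, rim at crop (181,153); its target was (.606,-.006). Next comes the slim vase.

Emit:
{"name": "drive_tool", "arguments": {"rows": [[0, 0, 0.4, 0], [0, 0, 1.2, 0], [0, 0, 2, 0], [0, 0, 2.8, 0], [0, 0, 3.6, 0], [0, 0, 4.4, 0], [0, 0, 4.94, 0], [0, 0, 4.94, 0]]}}

```text
clock: 17.07
position: [0.4394, -0.0711, 0.0671]
ee_rot: [-0.003, 0.707, 0.707, -0.001]
contact_force: [0.1, 0.9, -0.4]
width: 0.0848
gripper_force: 0.0
```

Emit:
{"name": "drive_tool", "arguments": {"rows": [[0, 0, 0, 0], [0, 0, 0, 0], [0, 0, 0, 0], [0, 0, 0, 0], [0, 0, 0, 0], [0, 0, 0, 0], [0, 0, 0, 0], [0, 0, 0, 0]], "grip": 34, "newtons": 30}}

```text
clock: 17.73
position: [0.4415, -0.0723, 0.0706]
ee_rot: [0.001, 0.707, 0.707, 0.001]
contact_force: [0.3, 0.4, 5.8]
width: 0.0397
gripper_force: 29.6
```

Emit:
{"name": "drive_tool", "arguments": {"rows": [[0, 0, -0.2, 0], [0, 0, -0.5, 0], [0, 0, -0.9, 0], [0, 0, -1.3, 0], [0, 0, -1.7, 0], [0, 0, -1.9, 0], [0, 0, -2, 0], [0, 0, -2, 0]]}}

```text
clock: 18.4
position: [0.4405, -0.0721, 0.12]
ee_rot: [0.0, 0.707, 0.707, 0.0]
contact_force: [0.3, 0.2, -1.4]
width: 0.0389
gripper_force: 29.9
```

Emit:
{"name": "drive_tool", "arguments": {"rows": [[-0.2, 0.4, 0, 0], [-0.6, 1.2, 0, 0], [-1, 2.2, 0, 0], [-1.26, 3.3, 0, 0], [-1.26, 4.4, 0, 0], [-1.26, 5.5, 0, 0], [-1.26, 6.5, 0, 0], [-1.26, 7.02, 0, 0]]}}

```text
clock: 19.07
position: [0.6199, -0.1043, 0.1183]
ee_rot: [0.001, 0.707, 0.707, 0.001]
contact_force: [-0.1, 0.0, -0.1]
width: 0.0391
gripper_force: 30.0
```

Emit:
{"name": "drive_tool", "arguments": {"rows": [[0, 0, 0, 0], [0, 0, 0.1, 0], [0, 0, 0.3, 0], [0, 0, 0.6, 0], [0, 0, 0.8, 0], [0, 0, 1, 0], [0, 0, 1, 0], [0, 0, 1, 0]]}}

```text
clock: 19.73
position: [0.6154, -0.1036, 0.0941]
ee_rot: [-0.0, 0.707, 0.707, -0.0]
contact_force: [-0.3, -0.3, -2.0]
width: 0.0392
gripper_force: 30.1
```

Emit:
{"name": "drive_tool", "arguments": {"rows": [[0, 0.03, 0.04, 0], [0, 0.06, 0.08, 0], [0, 0.06, 0.12, 0], [0, 0.06, 0.16, 0], [0, 0.06, 0.2, 0], [0, 0.06, 0.22, 0], [0, 0.06, 0.22, 0], [0, 0.06, 0.22, 0]]}}

```text
clock: 20.4
position: [0.6174, -0.1036, 0.089]
ee_rot: [-0.0, 0.707, 0.707, -0.0]
contact_force: [-0.0, 0.5, -1.2]
width: 0.0394
gripper_force: 30.1
```

Emit:
{"name": "drive_tool", "arguments": {"rows": [[0, 0, 0.02, 0], [0, 0, 0.04, 0], [0, 0, 0.05, 0], [0, 0, 0.06, 0], [0, 0, 0.07, 0], [0, 0, 0.07, 0], [0, 0, 0.07, 0], [0, 0, 0.07, 0]]}}

```text
clock: 21.07
position: [0.6176, -0.1036, 0.0886]
ee_rot: [0.0, 0.707, 0.707, 0.0]
contact_force: [-1.6, 0.2, 6.2]
width: 0.0391
gripper_force: 30.9
```

Emit:
{"name": "drive_tool", "arguments": {"rows": [[0, 0, 0, 0], [0, 0, 0, 0], [0, 0, 0, 0], [0, 0, 0, 0], [0, 0, 0, 0], [0, 0, 0, 0], [0, 0, 0, 0], [0, 0, 0, 0]], "grip": 75}}

```text
clock: 21.73
position: [0.6175, -0.1036, 0.0872]
ee_rot: [-0.0, 0.707, 0.707, -0.0]
contact_force: [0.2, 0.2, 0.8]
width: 0.0751
gripper_force: 0.0
```

Emit:
{"name": "drive_tool", "arguments": {"rows": [[0, 0, -0.3, 0], [0, 0, -1, 0], [0, 0, -2, 0], [0, 0, -3.2, 0], [0, 0, -4.4, 0], [0, 0, -5.5, 0], [0, 0, -6, 0], [0.3, -1, -6, 0]]}}

```text
clock: 22.4
position: [0.5983, -0.0981, 0.242]
ee_rot: [0.006, 0.707, 0.707, 0.003]
contact_force: [-0.0, 0.0, 0.9]
width: 0.0751
gripper_force: 0.0
```

Emit:
{"name": "drive_tool", "arguments": {"rows": [[1, -0.8, 0, 0], [2, -1.6, 0, 0], [3, -2.5, 0, 0], [4, -3.4, 0, 0], [5, -4.3, 0, 0], [5.9, -5.2, 0, 0], [6.56, -5.98, 0, 0], [6.56, -5.98, 0, 0]], "grip": 85}}

```text
clock: 23.07
position: [0.4384, 0.0706, 0.2379]
ee_rot: [-0.002, 0.706, 0.708, -0.0]
contact_force: [0.2, -0.6, -0.1]
width: 0.0848
gripper_force: 0.0
```

```bash
python3 snap.py 4 400 150 310 170; python3 chk.py 4 .105 .616 -.104 .02 .095 .02
python3 - <<'E'
import numpy as np; exec(open('h.py').read())
S=np.load('/tmp/side4.npz');W=cloud('side',S['p'],S['d']);h=cv2.cvtColor(S['p'],cv2.COLOR_RGB2HSV)
P=W[(np.hypot(W[...,0]-.443,W[...,1]-.068)<.04)&(h[...,1]<75)&(W[...,2]>.066)&(W[...,2]<.108)];print(fit(P,.027),len(P))
E
```

```text
23.1667 [0.4427 0.0684 0.2382] 0.08494881812845666 [ 0.76393167 -0.94765279  0.99507601]
top ztop 0.1262 topmid [ 0.6167 -0.1089] 95
 band [array([ 0.6142, -0.0941]), np.float64(0.0024)] 86
side ztop 0.1225 topmid [ 0.617  -0.1035] 50
 band [array([ 0.6167, -0.1038]), np.float64(0.0013)] 243
(array([0.44296435, 0.06757831]), np.float64(0.0008790913904455425)) 249
```

View pics/crop4.png

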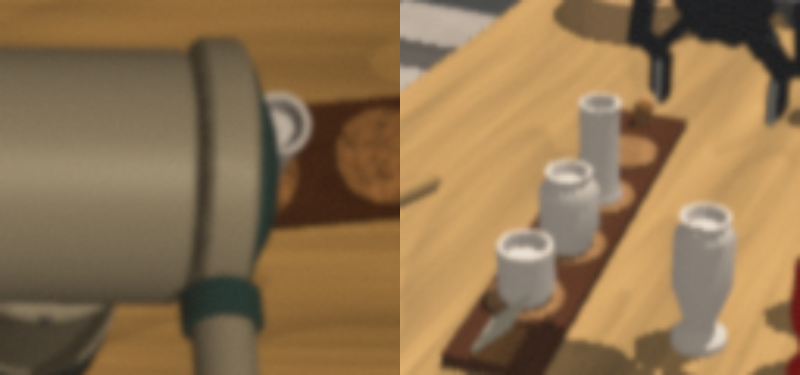

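The three vases stand upright on R1–R3, with the slim one at (.6167,-.1037), crop (600,150). The gripper is centred above the urn at crop (705,280).

Emit:
{"name": "drive_tool", "arguments": {"rows": [[0, 0, 0.4, 0], [0, 0, 1.3, 0], [0, 0, 2.3, 0], [0, 0, 3.3, 0], [0, 0, 4.3, 0], [0, 0, 5.2, 0], [0, 0, 5.89, 0], [0, 0, 5.89, 0]]}}

```text
clock: 23.83
position: [0.4418, 0.067, 0.0872]
ee_rot: [-0.002, 0.708, 0.707, -0.002]
contact_force: [-0.0, 0.1, -0.6]
width: 0.0849
gripper_force: 0.0
```

Emit:
{"name": "drive_tool", "arguments": {"rows": [[0, 0, 0, 0], [0, 0, 0, 0], [0, 0, 0, 0], [0, 0, 0, 0], [0, 0, 0, 0], [0, 0, 0, 0], [0, 0, 0, 0], [0, 0, 0, 0]], "grip": 48, "newtons": 35}}

```text
clock: 24.5
position: [0.4444, 0.0677, 0.0914]
ee_rot: [0.002, 0.707, 0.707, 0.001]
contact_force: [0.5, -1.3, 6.0]
width: 0.053
gripper_force: 37.5
```

Emit:
{"name": "drive_tool", "arguments": {"rows": [[0, 0, -0.2, 0], [0, 0, -0.6, 0], [0, 0, -1.1, 0], [0, 0, -1.6, 0], [0, 0, -2.1, 0], [0, 0, -2.4, 0], [0, 0, -2.5, 0], [0, 0, -2.5, 0]]}}

```text
clock: 25.17
position: [0.443, 0.068, 0.1529]
ee_rot: [0.0, 0.707, 0.707, 0.0]
contact_force: [0.4, -0.2, -3.7]
width: 0.0527
gripper_force: 37.5
```

Emit:
{"name": "drive_tool", "arguments": {"rows": [[-0.5, 0, 0, 0], [-1.6, 0, 0, 0], [-3, 0, 0, 0], [-4.5, 0, 0, 0], [-6, 0, 0, 0], [-7.5, 0.2, 0, 0], [-9, 0.6, 0, 0], [-10.1, 1.2, 0, 0]]}}

```text
clock: 25.83
position: [0.4714, -0.1871, 0.1515]
ee_rot: [-0.001, 0.708, 0.706, -0.001]
contact_force: [0.3, 0.8, -2.1]
width: 0.0528
gripper_force: 37.6
```

Emit:
{"name": "drive_tool", "arguments": {"rows": [[-0.5, 0.7, 0, 0], [-0.7, 1.6, 0, 0], [-0.7, 2.7, 0, 0], [-0.7, 3.8, 0, 0], [-0.7, 4.8, 0, 0], [-0.7, 5.7, 0, 0], [-0.7, 6.2, 0, 0], [-0.7, 6.3, 0, 0]]}}

```text
clock: 26.5
position: [0.6324, -0.2019, 0.1506]
ee_rot: [-0.0, 0.707, 0.707, 0.0]
contact_force: [-0.2, -0.0, -3.5]
width: 0.0529
gripper_force: 37.7
```

Emit:
{"name": "drive_tool", "arguments": {"rows": [[0, 0, 0.1, 0], [0, 0, 0.4, 0], [0, 0, 0.8, 0], [0, 0, 1.2, 0], [0, 0, 1.4, 0], [0, 0, 1.5, 0], [0, 0, 1.5, 0], [0, 0, 1.5, 0]]}}

```text
clock: 27.17
position: [0.6304, -0.2022, 0.115]
ee_rot: [0.0, 0.707, 0.707, -0.0]
contact_force: [-0.3, 0.3, -2.7]
width: 0.0528
gripper_force: 37.7
```

Emit:
{"name": "drive_tool", "arguments": {"rows": [[0, 0.01, 0.05, 0], [0, 0.03, 0.1, 0], [0, 0.03, 0.14, 0], [0, 0.03, 0.18, 0], [0, 0.03, 0.21, 0], [0, 0.03, 0.22, 0], [0, 0.03, 0.22, 0], [0, 0.03, 0.22, 0]]}}

```text
clock: 27.83
position: [0.6312, -0.2021, 0.1096]
ee_rot: [0.0, 0.707, 0.707, -0.0]
contact_force: [0.1, -0.2, -2.5]
width: 0.0529
gripper_force: 37.8
```

Emit:
{"name": "drive_tool", "arguments": {"rows": [[0, 0, 0.01, 0], [0, 0, 0.02, 0], [0, 0, 0.03, 0], [0, 0, 0.04, 0], [0, 0, 0.05, 0], [0, 0, 0.05, 0], [0, 0, 0.05, 0], [0, 0, 0.05, 0]]}}

```text
clock: 28.5
position: [0.6312, -0.2021, 0.1095]
ee_rot: [0.0, 0.707, 0.707, 0.0]
contact_force: [-2.0, 1.7, 5.2]
width: 0.053
gripper_force: 38.4
```

Contact felt. Now I release, rise and retreat.

Emit:
{"name": "drive_tool", "arguments": {"rows": [[0, 0, 0, 0], [0, 0, 0, 0], [0, 0, 0, 0], [0, 0, 0, 0], [0, 0, 0, 0], [0, 0, 0, 0], [0, 0, 0, 0], [0, 0, 0, 0]], "grip": 80}}

```text
clock: 29.17
position: [0.6312, -0.2021, 0.1082]
ee_rot: [0.0, 0.707, 0.707, -0.0]
contact_force: [-0.0, -1.1, 0.3]
width: 0.0801
gripper_force: 0.0
```

Emit:
{"name": "drive_tool", "arguments": {"rows": [[0, 0, -0.3, 0], [0, 0, -1, 0], [0, 0, -2, 0], [0, 0, -3.2, 0], [0, 0, -4.4, 0], [0, 0, -5.5, 0], [0, 0, -6, 0], [0, 0, -6, 0]]}}

```text
clock: 29.83
position: [0.633, -0.2028, 0.2635]
ee_rot: [0.004, 0.707, 0.707, 0.002]
contact_force: [0.9, 0.2, 0.7]
width: 0.0801
gripper_force: 0.0
```

Emit:
{"name": "drive_tool", "arguments": {"rows": [[-1.2, -1, 0, 0], [-2.4, -2, 0, 0], [-3.6, -3, 0, 0], [-4.8, -4, 0, 0], [-6, -5, 0, 0], [-7, -6, 0, 0], [-8, -7, 0, 0], [-8, -7, 0, 0]]}}

```text
clock: 30.5
position: [0.4511, -0.4063, 0.257]
ee_rot: [-0.001, 0.709, 0.705, -0.002]
contact_force: [0.9, 0.5, -1.3]
width: 0.0803
gripper_force: 0.0
```

```bash
python3 snap.py 5 400 150 310 170; for a in ".055 .604 .091 .012 .046 .026" ".08 .606 -.006 .026 .056 .029" ".105 .616 -.104 .02 .095 .02" ".13 .630 -.202 .066 .108 .027"; do python3 chk.py 5 $a; done
```

```text
30.6 [ 0.4548 -0.4026  0.2573] 0.08022893323772512 [ 0.100787    0.12060791 -0.0754282 ]
top ztop 0.0763 topmid [0.6017 0.0916] 186
 band [array([0.5954, 0.1098]), np.float64(0.0074)] 313
side ztop 0.0725 topmid [0.6023 0.092 ] 92
 band [array([0.6019, 0.0917]), np.float64(0.0015)] 253
top ztop 0.1009 topmid [ 0.6044 -0.0051] 166
 band [array([ 0.6053, -0.0053]), np.float64(0.0003)] 82
side ztop 0.0972 topmid [ 0.6037 -0.0043] 66
 band [array([ 0.6052, -0.0063]), np.float64(0.001)] 164
top ztop 0.1262 topmid [ 0.6166 -0.1022] 159
 band [array([ 0.6164, -0.1029]), np.float64(0.0011)] 373
side ztop 0.1224 topmid [ 0.6164 -0.104 ] 54
 band [array([ 0.6165, -0.1042]), np.float64(0.0012)] 250
top ztop 0.1507 topmid [ 0.631  -0.1996] 180
 band [array([ 0.6297, -0.2004]), np.float64(0.0004)] 216
side ztop 0.1466 topmid [ 0.63   -0.2003] 47
 band [array([ 0.6298, -0.2021]), np.float64(0.0013)] 164
```

View pics/top5.png

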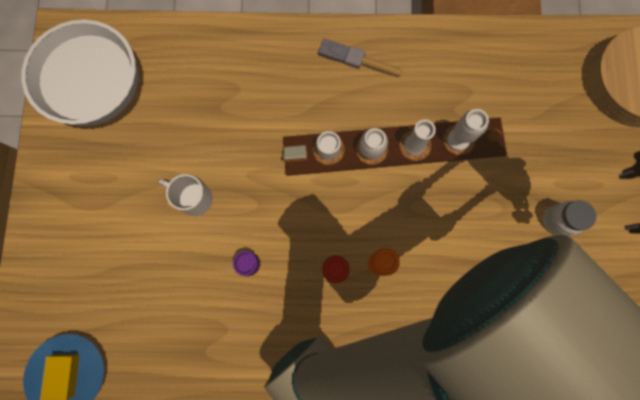

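View pics/side5.png

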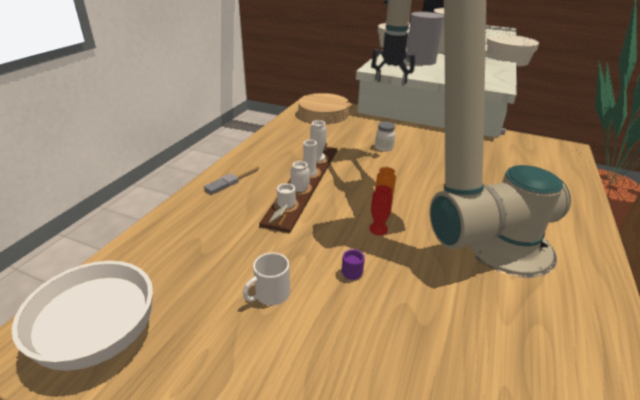

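All four vases stand upright within about 2–3 mm of the round centres, with rims at top-image (328,146), (374,139), (424,131) and (475,121), shortest next to the card. The mug at (188,193) hasn't moved and the arm is clear, so I'm handing in.

```bash
python3 -c "from rig import order; print(order.sign_off())"
```

```text
the job is handed in; nothing more can be done
None
```

All four vases stand upright on their cork rounds, within about 3 mm of centre by the cameras, rising from the beaker by the card stand to the urn at the far end. The mug is where it was, the gripper is open and clear, and the job was handed in at about 31 s.

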